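Put the glue-up tools back on their shadow pads

TASK

The glue-up is done: put the tape measure, the sanding block, the brown wooden wedge and the orange spring clamp back, each standing or lying as it is now, centred on the grey shadow pad whose coloured outline matches it and lined up with that outline. The clamp's jaws go at the jaw end of its outline and its spread handles at the forked end; the other three may lie either way round. Leave the paper cup standing where it is, and let go of everything at the end.

Things in the scene. Friction and masses are not known exactly. Their poses are not given: they have to be found in the camera images.
- tape_mid (a point): yellow tape measure with a black disc on its sides, standing upright on edge, 37 (x) x 77 (y) x 62 (z) mm. The point is the middle of its case, 31 mm above its underside; x is across its thickness (grasp the 37 mm width here), y along its length, z up.
- block_mid (a point): blue-grey sanding block with reddish paper on its underside, 60 (x) x 103 (y) x 34 (z) mm. The point is its centre, 17 mm above its underside; y is along its length, z up. Grasp the 60 mm width.
- wedge_mid (a point): dark brown wooden shim wedge lying flat, 28 (x) x 100 (y) mm, 22 mm high at one end and sloping to a thin edge at the other; its long sides are upright. The point is midway along it, 8 mm above its underside; y is along its length, z up. Grasp the 28 mm width.
- clamp_mid (a point): orange spring clamp lying on its side, 84 (x, over the spread handles) x 137 (y) x 26 (z) mm; the closed jaws with two black pads are at -y, the spread handles with black grips at +y; a metal pivot in the middle. The point is the middle of its length on its centre line, at the pivot, 13 mm above its underside. The closed jaw half (from the point to 64 mm along -y) is about 36 mm wide at most: grasp it across x some 20 to 30 mm from the point towards the jaws.
- clamp_jaws (a point): point on the same clamp's centre line between its jaws, 60 mm from clamp_mid along -y, 13 mm above its underside.
- pad_tape_mark (a point): grey pad 90 (x) x 130 (y) x 5 mm, fixed to the table, with a yellow 43 x 83 mm rectangle with a black disc: the tape measure's outline. The point is the outline's centre on the pad's top face, 5 mm above the table; y is along the outline's length.
- pad_block_mark (a point): grey pad 105 (x) x 145 (y) x 5 mm, fixed, with a slate-blue 66 x 109 mm rectangle: the sanding block's outline. The point is the outline's centre on the top face, 5 mm above the table; y is along its length.
- pad_wedge_mark (a point): grey pad 75 (x) x 145 (y) x 5 mm, fixed, with a slim dark brown 34 x 106 mm rectangle: the wedge's outline. The point is the outline's centre on the top face, 5 mm above the table; y is along its length.
- pad_clamp_mark (a point): grey pad 115 (x) x 160 (y) x 5 mm, fixed, with an orange Y-shaped clamp outline: forked handles at +y, closed jaws at -y. The point is where clamp_mid belongs, in the pad's middle on its top face, 5 mm above the table; y is along the outline's length.
- cup_mid (a point): white paper mixing cup, loose, 72 mm across and 75 mm tall, standing among the tools; to be left alone. The point is its centre, 37.5 mm above its underside.
Not all that is in view belongs to the job. Of the things that look like the part that bears cup_mid, the largest one is meant.

How it is judged:
By the outcome, as a careful person would: the job done as asked, in the order asked, and still so for the second after the job is handed in, with the robot touching nothing.
It also fails if it takes over 106 s, if anything falls off the work surface, if the arm or the gripper's body presses on something with over 40 N, if the wrist force passes 120 N, or if a joint passes its speed limit or range.

ROBOT

A 6-joint arm with a two-finger parallel gripper is mounted at the origin on the work surface; the furniture and walls round the work are solid. World frame = base frame: x ahead of the robot, y to its left, z up, the work surface at z = 0. Lengths are in m, angles in rad, forces in N, time in s.
With the tool pointing down it reaches from about 0.275 to 1 m from the base axis. Payload 8.4 kg.
Tool frame: the origin (TCP) lies on the centre line of the jaws, within the pads' length; the fingertips stand 17 mm ahead of it and the grasp point (between the pads) lies 2 mm behind it (bot.tcp_to_tips is the z of the fingertips in the tool frame, in m); z points along the fingers, y is the line along which they close (so a half turn about z gives the same grasp; the last joint's range is limited). The gripper opens to 85 mm and grips with 20 to 120 N. Pads are 22 mm wide; open, the fingers measure 114 mm over their backs; the gripper's body (76 mm by 85 mm) begins 54 mm behind the grasp point. The pads swing forward as they close: fully open they stand 13 mm farther back than shut.
Start: joints at [-1.275, 0.353, 1.633, -0, 1.155, -0.002], TCP at [0.183, -0.597, 0.248] pointing down, gripper open.
Joint ranges: [-2.63, 2.63], [-0.92, 2.1], [0.06, 2.66], [-1.3, 4.44], [0, 2.69], [-3.02, 3.02]. Speed limits (rad/s): [2.22, 2.22, 2.79, 3.14, 3.14, 3.14].

INTERFACE

Orientations are given as a unit quaternion [x, y, z, w].
In Python, from workcell import bot, hand, kinematics, get_obs, vision, hand_in gives the robot as it stands. The module is installed in compiled form; this text tells all that it offers. Calls block until the motion is done:
- bot.reach(position, orientation): joint-space move of the TCP to a pose.
- bot.servo_line(position, ori=None, velocity=0.15): straight line of the TCP; ori=None keeps the orientation; velocity is the mean speed in m/s.
- bot.goto_joints(angles): joint-space move.
- hand.move_gripper(opening, strength=None): finger opening in m; strength is the grip in N (None keeps the last); returns when the fingers have stopped.
- bot.dwell(seconds).
- kinematics.solve_ik(position, orientation): joint angles nearest the present ones, or None.
- get_obs(): the state.
- vision.read_camera(name): name is "side" or "top" or "wrist"; returns a dict with "frame" (480x640x3 uint8, red, green, blue), "intrinsics" (3x3 intrinsics, pixels), "dist" ([k1, k2, p1, p2, k3] as OpenCV has them; the pictures are not rectified), "view" (4x4, takes a point from world to camera coordinates). Camera axes: x right, y down, z forward; pixel columns grow to the right and rows downward; lengths in m; the calibration is good to about 2 mm. A picture is of the moment at which its call begins. There is no depth.
A pose or a line that the arm cannot do raises bot.IKError and nothing moves.
- hand_in(): hands the job in; it is judged then, once.
The state is a dict: "time_s": time; "joint_pos": joint angles; "joint_vel": joint speeds; "joint_efforts": joint torques, N m; "position": TCP position; "orientation": TCP orientation; "wrist_force": force on the tool from outside, world axes, zero at the start; "ft_torque": the same for the moment, N m; "gripper_width": finger opening in m; "grip_force": force on a finger pad.
Only numpy, scipy, OpenCV 4.12 (cv2) and the standard library are available. Lean on these libraries where they do the work, as an engineer would, in place of code of your own. Each camera call takes 0.05 s, during which the arm holds its last target. There are 200 camera calls.

## Working session

There is one attempt and no reset: what is moved stays moved. The work goes in short steps, each a Python script; the robot and the scene stay as the last script left them, time stands still between calls to the robot, and variables do not carry over. Pictures are saved under pics/ and viewed, at most 14 in all, crops included, and the job is handed in when it is done.

```bash
mkdir -p pics; python3 - <<'E'
from workcell import bot, hand, kinematics, get_obs, vision
import cv2,numpy as np
for n in ["top","side","wrist"]:
    r=vision.read_camera(n); cv2.imwrite(f"pics/{n}0.png",r["frame"][:,:,::-1]); np.savez(f"pics/{n}0.npz",**r)
    print(n,np.round(r["intrinsics"],1).tolist(),np.round(r["dist"],3),np.round(r["view"],3).tolist())
o=get_obs();print(o["time_s"],o["orientation"],bot.tcp_to_tips)
E
```

```text
top [[467.9, 0.0, 318.1], [0.0, 467.9, 251.3], [0.0, 0.0, 1.0]] [0.037 0.    0.    0.    0.   ] [[0.021, -0.999, 0.026, -0.029], [-0.997, -0.023, -0.076, 0.498], [0.076, -0.024, -0.997, 1.179], [0.0, 0.0, 0.0, 1.0]]
side [[617.8, 0.0, 312.5], [0.0, 617.8, 244.6], [0.0, 0.0, 1.0]] [-0.214  0.     0.     0.     0.   ] [[-0.873, -0.489, -0.0, 0.444], [-0.214, 0.383, -0.899, 0.163], [0.439, -0.784, -0.439, 1.139], [0.0, 0.0, 0.0, 1.0]]
wrist [[360.9, 0.0, 315.8], [0.0, 360.9, 237.5], [0.0, 0.0, 1.0]] [-0.051  0.     0.     0.     0.   ] [[0.294, -0.956, -0.002, -0.623], [-0.908, -0.279, 0.311, -0.041], [-0.298, -0.09, -0.95, 0.38], [0.0, 0.0, 0.0, 1.0]]
0.15 [ 9.88936102e-01  1.48341195e-01 -7.66252270e-05 -5.20620560e-04] 0.017
```

View pics/top0.png

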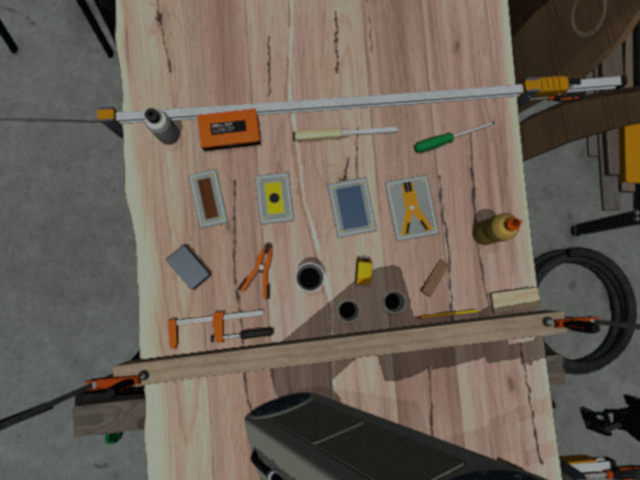

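View pics/side0.png

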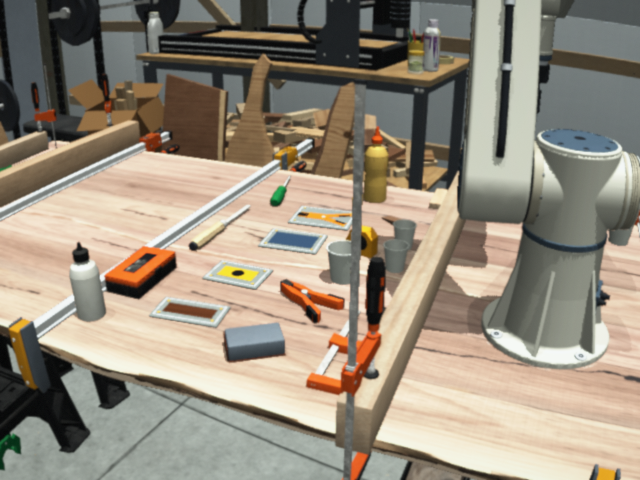

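The top view shows these things, all in (u, v) pixels:
- **Tools:** block (188,266), clamp (260,270), tape (363,270), wedge (435,278).
- **Pads:** wedge (207,198), tape (275,197), block (352,207), clamp (412,208).
- **Cups:** there are three, at (310,275), (347,310) and (393,301). The first is clearly the widest, so it is the cup meant.

The side view shows a tall clamp bar near (355,90–480), at the left end of the beam. I'll enlarge to confirm.

```bash
cat > h.py <<'E'
from workcell import bot, hand, kinematics, get_obs, vision, hand_in
import cv2,numpy as np
from scipy.spatial.transform import Rotation as R
def cam(n,save=None):
    r=vision.read_camera(n)
    if save: cv2.imwrite(f"pics/{save}.png",r["frame"][:,:,::-1]); np.savez(f"pics/{save}.npz",**r)
    return r
def ray(r,uv):
    p=cv2.undistortPoints(np.float64(uv).reshape(-1,1,2),r["intrinsics"],r["dist"]).reshape(-1,2)
    V=r["view"]; d=np.c_[p,np.ones(len(p))]@V[:3,:3]; return -V[:3,:3].T@V[:3,3],d
def onz(r,uv,z):
    c,d=ray(r,uv); return c+d*((z-c[2])/d[:,2])[:,None]
def proj(r,P):
    V=r["view"]; return cv2.projectPoints(np.float64(P).reshape(-1,1,3),cv2.Rodrigues(V[:3,:3])[0],V[:3,3],r["intrinsics"],r["dist"])[0].reshape(-1,2)
def tri(rs,uvs):
    A=np.zeros((3,3));b=np.zeros(3)
    for r,uv in zip(rs,uvs):
        c,d=ray(r,[uv]); d=d[0]/np.linalg.norm(d[0]); M=np.eye(3)-np.outer(d,d); A+=M;b+=M@c
    return np.linalg.solve(A,b)
def down(a):  # tool down, jaw closing line (tool y) at world yaw a
    y=np.array([np.cos(a),np.sin(a),0]); z=np.array([0,0,-1.]); return R.from_matrix(np.c_[np.cross(y,z),y,z]).as_quat()
E
python3 - <<'E'
from h import *
r=dict(np.load("pics/top0.npz"))
im=r["frame"][160:340,150:460,::-1]; cv2.imwrite("pics/crop1.png",cv2.resize(im,(775,450),interpolation=cv2.INTER_CUBIC))
for n,uv,z in [("block",(188,266),.034),("clamp",(260,270),.02),("tape",(363,270),.06),("wedge",(435,278),.02),("pw",(207,198),.005),("pt",(275,197),.005),("pb",(352,207),.005),("pc",(412,208),.005),("cup",(310,275),.075),("c2",(347,310),.05),("c3",(393,301),.05),("beam",(150,375),.06),("beam",(540,320),.06)]:
    print(n,np.round(onz(r,[uv],z)[0],3))
w=dict(np.load("pics/wrist0.npz")); V=w["view"]; o=get_obs()
Rt=R.from_quat(o["orientation"]).as_matrix(); c=-V[:3,:3].T@V[:3,3]
print("cam in tool",Rt.T@(c-o["position"]),"axis",Rt.T@V[2,:3], "tooly", Rt[:,1])
E
```

```text
block [0.453 0.307 0.034]
clamp [0.447 0.129 0.02 ]
tape [ 0.451 -0.129  0.06 ]
wedge [ 0.437 -0.318  0.02 ]
pw [0.631 0.273 0.005]
pt [0.639 0.097 0.005]
pb [ 0.618 -0.104  0.005]
pc [ 0.619 -0.262  0.005]
cup [0.436 0.002 0.075]
c2 [ 0.352 -0.092  0.05 ]
c3 [ 0.377 -0.206  0.05 ]
beam [0.19  0.378 0.06 ]
beam [ 0.339 -0.565  0.06 ]
cam in tool [ 0.07937907 -0.00079249 -0.12522301] axis [-3.10830461e-01 -4.25712969e-04  9.50465277e-01] tooly [ 0.29339985 -0.95598924 -0.00105245]
```

View pics/crop1.png

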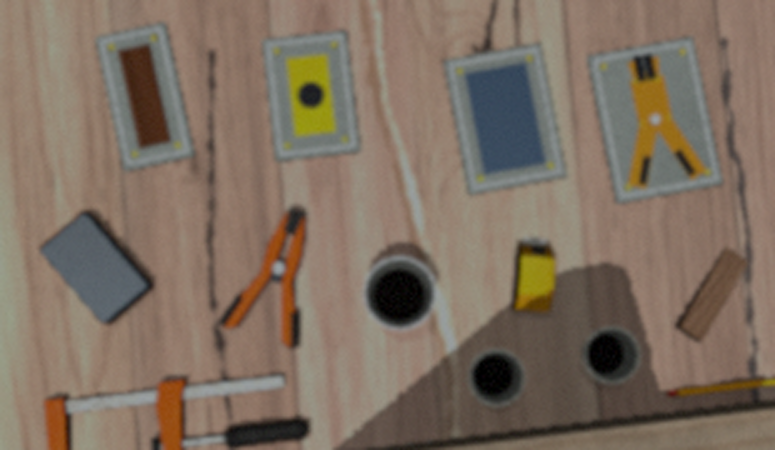

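The crop confirms the tools and pads. It also confirms the largest cup at crop (400,292), against the smaller ones at (496,377) and (611,354). The clamp's jaws point up, at (296,215). Now wrist shots from three places.

```bash
python3 - <<'E'
from h import *
for i,y in enumerate([-.25,0,.25]):
    bot.reach([.55,y,.28],down(-np.pi/2)); bot.dwell(.15); cam("wrist",f"w{i}")
o=get_obs();print(o["time_s"],o["joint_pos"])
a=[cv2.imread(f"pics/w{i}.png") for i in (0,2)]
cv2.imwrite("pics/m.png",cv2.resize(np.vstack(a),(600,900))[:,:]) 
E
```

```text
4.55 [ 4.21832585e-01  2.92193692e-01  1.64614435e+00 -2.26415072e-04
  1.20320472e+00  1.99458400e+00]
```

View pics/w0.png

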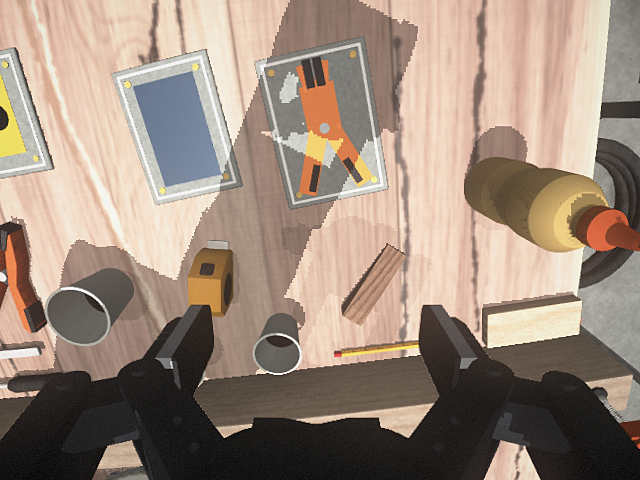

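View pics/w2.png

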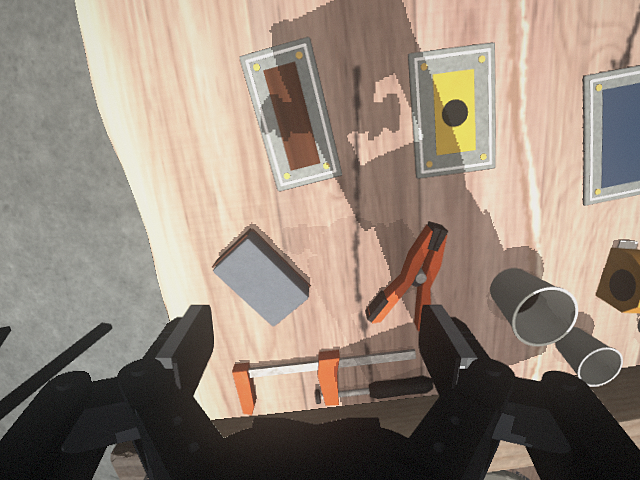

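The wrist views show the following:
- **w0:** block mark (182,130), clamp mark (322,125), tape (210,283), wedge (373,285).
- **w2:** wedge mark (292,115), tape mark (455,112), block (262,275), clamp (415,275), with its jaws at (435,235).

Next I'll find the colour masks and project them onto planes, then triangulate heights.

```bash
cat > pads.py <<'E'
from h import *
W=[dict(np.load(f"pics/w{i}.npz")) for i in range(3)]
def comp(i,mask,seed=None,roi=None):
    m=mask.astype(np.uint8)
    if roi: z=np.zeros_like(m); a,b,c,d=roi; z[b:d,a:c]=m[b:d,a:c]; m=z
    m=cv2.morphologyEx(m,cv2.MORPH_CLOSE,np.ones((5,5)))
    cs=cv2.findContours(m,cv2.RETR_EXTERNAL,cv2.CHAIN_APPROX_NONE)[0]
    return max(cs,key=cv2.contourArea).reshape(-1,2)
def rect(P):
    (c,s,a)=cv2.minAreaRect(np.float32(P[:,:2]*1000)); 
    if s[0]>s[1]: s=(s[1],s[0]); a+=90
    # long axis direction angle: with s sorted, long = a+90
    return np.array(c)/1000,np.array(s),(a+90)%180
def feat(i,roi,f):
    h=cv2.cvtColor(W[i]["frame"],cv2.COLOR_RGB2HSV).astype(int); r=W[i]["frame"].astype(int)
    return comp(i,f(h,r),roi=roi)
E
python3 - <<'E'
from pads import *
guess={"pw":(.631,.273),"pt":(.639,.097),"pb":(.618,-.104),"pc":(.619,-.262)}
F={"pw":lambda h,r:(h[...,1]>120)&((h[...,0]<15)),
"pt":lambda h,r:(h[...,1]>130)&(h[...,0]>18)&(h[...,0]<40),
"pb":lambda h,r:(h[...,0]>95)&(h[...,0]<130)&(h[...,1]>70),
"pc":lambda h,r:(h[...,1]>120)&(h[...,0]<35)}
for n,g in guess.items():
  cen={}
  for i in range(3):
    u,v=proj(W[i],[[*g,.005]])[0]
    if not(40<u<600): continue
    hw=(52,75) if n=="pc" else (40,65)
    roi=[int(max(0,u-hw[0])),int(max(0,v-hw[1])),int(u+hw[0]),int(v+hw[1])]
    try: c=feat(i,roi,F[n])
    except ValueError: print(n,i,"none");continue
    q,s,a=rect(onz(W[i],c,.005)); b=proj(W[i],[[*q,.005]])[0]; cen[i]=b
    m=cv2.moments(c); cen[i]=b
    print(n,i,np.round(q,4),np.round(s,1),round(a,1),"px",b.round(),"touch",c.min(0)-roi[:2],np.array(roi[2:])-c.max(0))
  if len(cen)>1: print("   tri",tri([W[i] for i in cen],list(cen.values())).round(4))
T=[]
for pos,prs in [((.453,.307,.02),(2,1)),((.447,.129,.02),(2,1)),((.451,-.129,.03),(0,1)),((.437,-.318,.01),(0,1))]:
  col=[]
  for i in prs:
    u,v=proj(W[i],[pos])[0].astype(int); u=max(40,min(600,u));v=max(60,min(420,v)); print(pos,i,"tile origin",u-40,v-60)
    t=cv2.resize(np.ascontiguousarray(W[i]["frame"][v-60:v+60,u-40:u+40,::-1]),(200,300),interpolation=cv2.INTER_CUBIC); col.append(t)
  T.append(np.vstack(col))
cv2.imwrite("pics/tiles.png",np.hstack(T))
E
```

```text
pw 1 [0.6322 0.2739] [ 33.6 104.7] 14.0 px [ 63. 121.] touch [ 7 11] [ 8 16]
pw 2 [0.6    0.2654] [32.3 38.7] 14.2 px [301. 149.] touch [32 78] [13 14]
   tri [0.6168 0.2626 0.0255]
pt 1 [0.6378 0.1017] [42.4 82. ] 8.1 px [219. 112.] touch [ 8 23] [18 22]
pt 2 [0.6377 0.1018] [42.3 82.7] 7.9 px [454. 113.] touch [15 24] [24 22]
   tri [0.6377 0.1018 0.0047]
pb 0 [ 0.621  -0.1318] [3.6 6.2] 131.1 px [205. 128.] touch [63 59] [12 67]
pb 1 [ 0.5646 -0.1059] [0. 0.] 90.0 px [410. 181.] touch [ 39 115] [41 15]
   tri [ 0.5913 -0.1178 -0.0145]
pc 0 [ 0.6189 -0.2575] [ 87.1 135.1] 12.0 px [323. 130.] touch [22  6] [6 7]
pc 1 [ 0.6191 -0.2585] [ 89.6 134.8] 12.6 px [551. 132.] touch [13  8] [15 10]
   tri [ 0.6191 -0.2575  0.0066]
(0.453, 0.307, 0.02) 2 tile origin 226 218
(0.453, 0.307, 0.02) 1 tile origin 19 217
(0.447, 0.129, 0.02) 2 tile origin 377 222
(0.447, 0.129, 0.02) 1 tile origin 165 223
(0.451, -0.129, 0.03) 0 tile origin 170 223
(0.451, -0.129, 0.03) 1 tile origin 387 223
(0.437, -0.318, 0.01) 0 tile origin 331 226
(0.437, -0.318, 0.01) 1 tile origin 531 225
```

View pics/tiles.png

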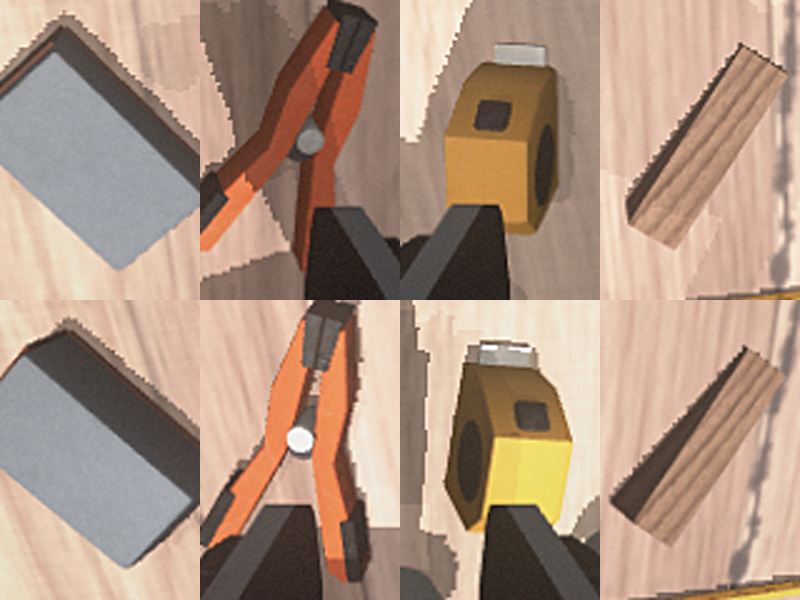

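The tiles clearly show the block's top face, the clamp's pivot (tile (110,140)), the tape's top edge, and the wedge, whose high end is towards the robot. Now I'll hover over each tool with the jaws roughly aligned and take one close look each, which also gives parallax against w0–w2.

```bash
python3 - <<'E'
from pads import *
for n,p,yaw,i,c in [("pb",(.618,-.104),8,0,None)]:
  h=cv2.cvtColor(W[0]["frame"],cv2.COLOR_RGB2HSV); print(h[130,182],W[0]["frame"][130,182]); h=cv2.cvtColor(W[2]["frame"],cv2.COLOR_RGB2HSV);print("wedge pad shadow",h[120,300],h[100,285],h[150,302],"grey",h[130,322],h[90,262])
Q={"block":(.453,.305,.17,42),"clamp":(.455,.127,.16,-17),"tape":(.45,-.127,.20,-2),"wedge":(.437,-.315,.16,-29)}
T=[]
for n,(x,y,z,yaw) in Q.items():
    q=down(np.radians(yaw-90)); bot.reach([x,y,z],q); bot.dwell(.15); r=cam("wrist","h_"+n)
    T.append(cv2.resize(np.ascontiguousarray(r["frame"][100:400,120:520,::-1]),(400,300)))
o=get_obs();print(o["time_s"],o["joint_pos"].round(2) if hasattr(o["joint_pos"],"round") else o["joint_pos"])
cv2.imwrite("pics/hov.png",np.vstack([np.hstack(T[:2]),np.hstack(T[2:])]))
E
```

```text
[107  69 152] [111 129 152]
wedge pad shadow [  9 106  84] [ 10 123 131] [  9 123 133] grey [ 38   9 112] [ 36  13 200]
8.5667 [-0.62  0.32  1.9   0.    0.92  1.45]
```

View pics/hov.png

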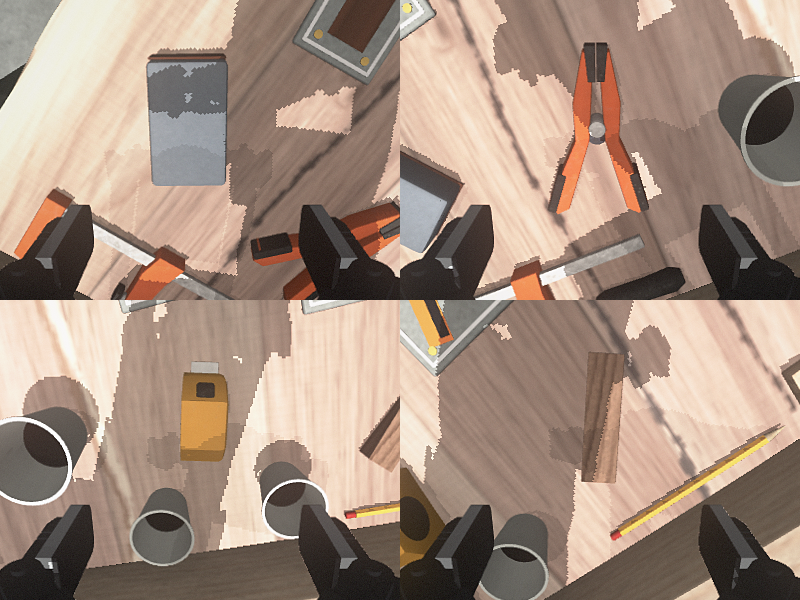

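The hover views show, in tile pixels:
- **Block:** top face corners (147,62), (227,62), (227,185), (152,185).
- **Clamp:** pivot (597,128), jaw tip (596,43).
- **Tape:** body (181–227, 373–460).
- **Wedge:** (583–623, 352–482).

I'll take one enlargement for exact corners.

```bash
python3 - <<'E'
from pads import *
T=[]
for n,(u,v,w) in {"clamp":(265,135,110),"tape":(280,155,80),"wedge":(290,145,66)}.items():
    im=dict(np.load(f"pics/h_{n}.npz"))["frame"][v:v+188,u:u+w,::-1]
    T.append(cv2.resize(np.ascontiguousarray(im),None,fx=3.1,fy=3.1,interpolation=cv2.INTER_CUBIC))
print([t.shape for t in T]); cv2.imwrite("pics/zoom.png",np.hstack(T))
def go(n,roi,f,i):
    c=feat(i,roi,f); q,s,a=rect(onz(W[i],c,.005)); print(n,i,q.round(4),s.round(1),round(a,1)); return proj(W[i],[[*q,.005]])[0]
fb=lambda h,r:(h[...,0]>95)&(h[...,0]<125)&(h[...,1]>50)
fw=lambda h,r:(h[...,1]>85)&(h[...,0]<16)
p0=go("pb",[110,50,245,205],fb,0)
u,v=proj(W[1],[[.62,-.105,.005]])[0].astype(int); p1=go("pb",[u-62,v-72,u+62,v+72],fb,1); print(tri([W[0],W[1]],[p0,p1]))
a=go("pw",[262,62,322,172],fw,2); u,v=proj(W[1],[[.632,.273,.005]])[0].astype(int); b=go("pw",[u-40,v-65,u+40,v+65],fw,1); print(tri([W[2],W[1]],[a,b]))
for i,u in ((0,320),(2,None)): pass
H=dict(np.load("pics/h_block.npz"))
P=[tri([W[2],H],[x,y]) for x,y in [((250.8,238),(347,162)),((309,292),(347,285)),((273.2,326),(272,285)),((213,267),(267,162))]]
print("block",np.round(P,4).tolist(),np.mean(P,0))
P=onz(H,[(347,162),(347,285),(272,285),(267,162)],.034);print(P.mean(0),rect(P))
E
```

```text
[(583, 341, 3), (583, 248, 3), (583, 205, 3)]
pb 0 [ 0.6186 -0.1015] [ 65.3 108.1] 11.9
pb 1 [ 0.6186 -0.1016] [ 65.3 107.9] 12.0
[ 0.61859491 -0.1015834   0.00525236]
pw 2 [0.6321 0.2737] [ 33.2 105.2] 14.4
pw 1 [0.632  0.2737] [ 33.8 105.6] 14.1
[0.63207515 0.27374075 0.00495082]
block [[0.5066, 0.3215, 0.0279], [0.4378, 0.256, 0.0291], [0.3948, 0.3002, 0.0288], [0.468, 0.367, 0.0223]] [0.45180085 0.31120619 0.02699922]
[0.45271642 0.31178376 0.034     ] (array([0.45314603, 0.31131543]), array([60.08631134, 97.09286499]), 41.84605407714844)
```

View pics/zoom.png

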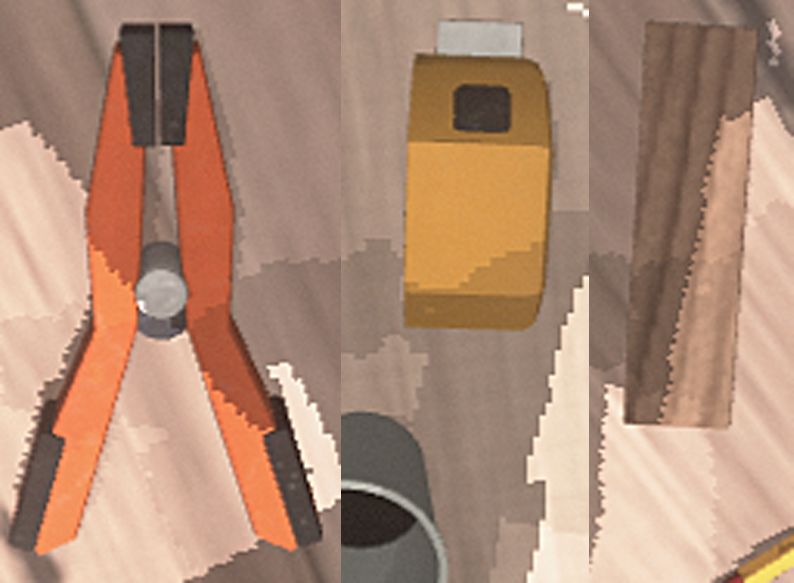

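The zoom gives sharp corners:
- **Clamp:** pivot (162,295), jaw slit (157,25), symmetric handle ends at mid (166,538).
- **Tape:** flat top corners (407,142), (548,145), (537,297), (405,294).
- **Wedge:** corners (648,22), (757,30), (728,427), (624,424).

The pad marks agree in two views at z≈5 mm. Triangulating next.

```bash
python3 - <<'E'
from pads import *
L=lambda n:dict(np.load(f"pics/h_{n}.npz"))
p=lambda *a:np.round(np.array(a[-1]),4).tolist()
H=L("wedge"); hv=[(309,152.1),(344.2,154.7),(334.8,282.7),(301.3,281.8)]; w0=[(388.2,243.6),(405.8,254.8),(361.4,326),(345,316.4)]
P=np.array([tri([W[0],H],[a,b]) for a,b in zip(w0,hv)]); print("wedge tri",P.round(4).tolist())
Q=np.vstack([onz(H,hv[:2],.002),onz(H,hv[2:],.022)]); print(Q.round(4).tolist(),Q.mean(0)); d=Q[:2].mean(0)-Q[2:].mean(0);print("len",np.linalg.norm(d[:2]),"yaw",np.degrees(np.arctan2(d[1],d[0])))
H=L("tape"); A=tri([W[0],W[1],H],[(188,277),(425,277.8),(301.3,200.8)]);B=tri([W[0],W[1],H],[(226,279.8),(455.8,279),(346.8,201.8)]);C=tri([W[0],W[1],H],[(198,247.8),(413.8,254.2),(303.2,172.7)])
print("tape",A,B,C)
Q=onz(H,[(301.3,200.8),(346.8,201.8),(343.2,250.8),(300.6,249.8)],.062);print(Q.round(4).tolist(),Q.mean(0)); 
for z in (.03,.04,.05,.055): print(z,onz(H,[(300.6,260.5),(303.2,172.7)],z).round(4).tolist())
H=L("clamp"); print("pivot",tri([W[2],H],[(421,277.2),(317.3,230.2)]))
print("tip",tri([W[2],H],[(377+155/2.5,222+5/2.5),(315.6,143.1)]))
Q=onz(H,[(315.6,143.1),(316.6,181.8),(316.9,204),(318.5,308.5)],.026);print(Q.round(4).tolist())
d=Q[0]-Q[3];print("len",np.linalg.norm(d),"yaw",np.degrees(np.arctan2(d[1],d[0])),"mid",(Q[0]+Q[3])/2); print(onz(H,[(317.3,230.2)],.030))
E
```

```text
wedge tri [[0.4889, -0.3357, 0.0019], [0.4737, -0.3586, -0.0007], [0.3918, -0.3053, 0.0251], [0.4082, -0.2843, 0.0313]]
[[0.4887, -0.3355, 0.002], [0.4739, -0.3583, 0.002], [0.3905, -0.3048, 0.022], [0.4042, -0.2816, 0.022]] [ 0.43931676 -0.32003673  0.012     ]
len 0.09962651126801143 yaw -32.60577321323897
tape [ 0.47178447 -0.11535941  0.05952481] [ 0.46624723 -0.15181076  0.05068331] [ 0.48595514 -0.11453633  0.01652024]
[[0.4723, -0.1152, 0.062], [0.4704, -0.1489, 0.062], [0.4317, -0.1459, 0.062], [0.4336, -0.1129, 0.062]] [ 0.45199973 -0.13071102  0.062     ]
0.03 [[0.412, -0.1106, 0.03], [0.4886, -0.1162, 0.03]]
0.04 [[0.416, -0.1112, 0.04], [0.49, -0.1166, 0.04]]
0.05 [[0.4199, -0.1117, 0.05], [0.4913, -0.117, 0.05]]
0.055 [[0.4219, -0.112, 0.055], [0.492, -0.1172, 0.055]]
pivot [0.4555689  0.12742295 0.02422125]
tip [0.51686832 0.11004752 0.01479905]
[[0.5167, 0.1103, 0.026], [0.4905, 0.1175, 0.026], [0.4747, 0.122, 0.026], [0.3916, 0.1457, 0.026]]
len 0.1299914750040042 yaw -15.79603615777915 mid [0.45416681 0.12802624 0.026     ]
[[0.45655261 0.12721431 0.03      ]]
```

Measured poses agree with the text, and heights are within a few mm. I'm working in the order asked and starting with the tape.

```bash
cat > act.py <<'E'
from h import *
D=np.radians
def st(t):
    o=get_obs(); print(t,round(o["time_s"],1),"w",round(float(o["gripper_width"])*1000,1),"g",np.round(o["grip_force"],1),"F",np.round(o["wrist_force"],1),"z",round(float(o["position"][2]),4))
def move(name,pick,yp,place,yl,z,off=0,force=40,pz=.006,safe=.18):
    """off: grasp offset from the object's middle along the direction of its yaw"""
    p=np.array(pick)+off*np.array([np.cos(D(yp)),np.sin(D(yp))]); l=np.array(place)+off*np.array([np.cos(D(yl)),np.sin(D(yl))])
    hand.move_gripper(.085); bot.reach([*p,safe],down(D(yp-90))); bot.servo_line([*p,z],velocity=.15)
    hand.move_gripper(0.0,force); bot.dwell(.2); st("grip")
    bot.servo_line([*p,safe],velocity=.15); st("lift")
    bot.reach([*l,safe],down(D(yl-90))); bot.servo_line([*l,z+pz+.02],velocity=.15); bot.servo_line([*l,z+pz],velocity=.04); st("down")
    hand.move_gripper(.085); bot.dwell(.1); bot.servo_line([*l,safe],velocity=.15); bot.dwell(.15); st("up"); cam("wrist","after_"+name)
E
python3 - <<'E'
from act import *
move("tape",(.450,-.1305),-3.8,(.6378,.1018),8.0,.036)
E
```

```text
grip 11.4 w 35.6 g 40.2 F [-1.5 -0.1  6.4] z 0.0365
lift 12.5 w 35.4 g 40.1 F [-0.3 -0.6 -2.2] z 0.1792
down 15.2 w 35.4 g 40.0 F [ 0.8  0.9 -2.2] z 0.0416
up 17.1 w 85.3 g 0.0 F [-0.9  0.1 -0.3] z 0.1788
```

View pics/after_tape.png

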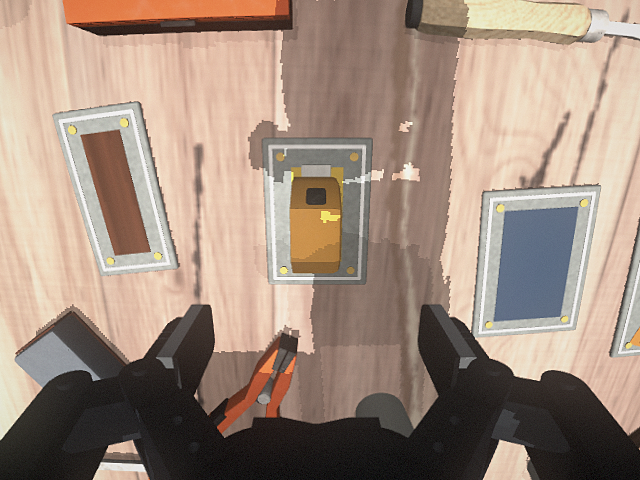

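The tape stands on its pad, centred across it. I'll check it lengthwise by projecting the expected case and outline ends.

```bash
python3 - <<'E'
from h import *
r=dict(np.load("pics/after_tape.npz"))
c=np.array([.6378,.1018]); e=np.array([np.cos(np.radians(8)),np.sin(np.radians(8))]); n=np.array([-e[1],e[0]])
im=np.ascontiguousarray(r["frame"][130:290,255:380,::-1]); im=cv2.resize(im,None,fx=3.5,fy=3.5,interpolation=cv2.INTER_CUBIC)
def dot(a,b,z,col):
    q=proj(r,[[*(c+a*e+b*n),z]])[0]; cv2.circle(im,tuple(int(k) for k in ((q-[255,130])*3.5)),3,col,-1)
for s in(-1,1):
    for b in(-1,1): dot(s*.0415,b*.0215,.005,(255,0,0))
    dot(.0385,s*.0185,.015,(0,0,255)); dot(.0225,s*.0185,.067,(0,255,0)); dot(-.0165,s*.0185,.067,(0,255,0)); dot(-.0385,s*.0185,.037,(0,0,255))
cv2.imwrite("pics/chk_tape.png",im)
E
```

```text
(no output)
```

View pics/chk_tape.png

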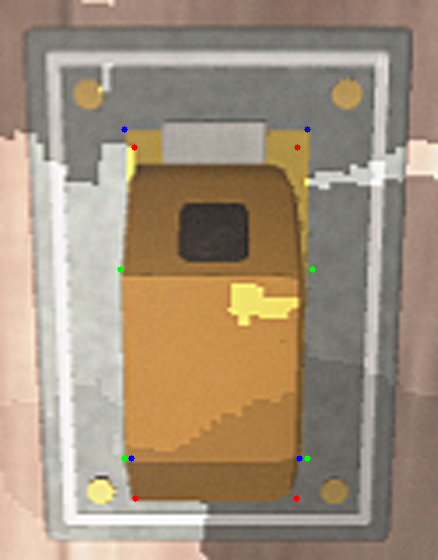

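The rear lines up. The front edge seems about 3–4 mm back, and it's unclear whether the 77 mm includes the tongue. I'll check with the side disc from w0, w1 and the side camera.

```bash
python3 - <<'E'
from h import *
def onplane(r,uv,p0,n):
    c,d=ray(r,[uv]); d=d[0]; t=((p0-c)@n)/(d@n); return c+t*d
W=[dict(np.load(f"pics/w{i}.npz")) for i in range(3)]
def f(c,yaw): 
    y=np.radians(yaw); return np.array([*c,0.]),np.array([np.cos(y),np.sin(y),0]),np.array([-np.sin(y),np.cos(y),0])
c,e,n=f((.450,-.1305),-3.8)
for i,uv,s in ((1,(415,287),1),(0,(228,289),-1)):
    P=onplane(W[i],uv,c+s*.0185*n,n); print("orig disc along",(P-c)@e,"z",P[2])
r=cam("side","side1"); c,e,n=f((.6378,.1018),8.0)
u,v=proj(r,[[*c[:2],.036]])[0].astype(int); print(u,v)
im=cv2.resize(np.ascontiguousarray(r["frame"][v-45:v+45,u-60:u+60,::-1]),None,fx=5,fy=5,interpolation=cv2.INTER_CUBIC)
for a,z,col in ((0,.036,(255,0,0)),(.0385,.005,(0,0,255)),(-.0385,.005,(0,0,255)),(.0385,.03,(0,0,255)),(-.0385,.03,(0,0,255)),(0,.067,(0,255,0))):
    q=proj(r,[c+a*e+.0185*n+[0,0,z]])[0]; cv2.circle(im,tuple(int(k) for k in (q-[u-60,v-45])*5),4,col,-1)
cv2.imwrite("pics/chk_side.png",im); print(get_obs()["time_s"])
E
```

```text
orig disc along -0.00014462305920958643 z 0.03930675211099338
orig disc along -0.005759871885463751 z 0.02865571800444655
237 260
17.1583
```

View pics/chk_side.png

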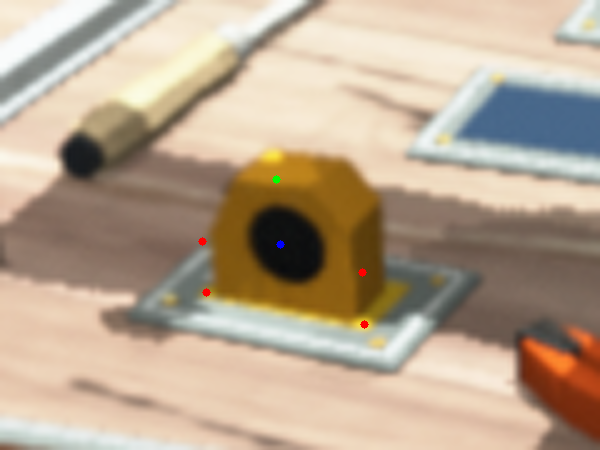

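In the side view the case spans 213–355 px, mid 284 against an expected 285, so the tape is centred to about 1 mm with only the tongue protruding. Next are the block, wedge and clamp in turn, stopping if a grip misses.

```bash
python3 - <<'E'
from act import *
move("block",(.4525,.3112),41.8,(.6186,-.1015),12.0,.022)
move("wedge",(.4393,-.3200),-32.6,(.6321,.2737),14.2,.020,off=-.008,force=35,pz=.0055)
a=[cv2.imread(f"pics/after_{n}.png")[100:400,120:520] for n in("block","wedge")]
cv2.imwrite("pics/ab.png",np.hstack(a))
E
```

```text
grip 20.2 w 59.8 g 43.0 F [ 0.  -0.9  4.9] z 0.0229
lift 21.4 w 60.0 g 43.4 F [-0.4  0.1 -1.7] z 0.1791
down 24.7 w 60.0 g 44.1 F [-2.8  0.5  3.9] z 0.0279
up 26.5 w 85.1 g 0.0 F [ 0.3 -0.6  0.6] z 0.1789
grip 29.9 w 27.0 g 34.8 F [-1.5  0.9  6.2] z 0.0204
lift 31.1 w 27.2 g 34.5 F [ 0.3 -0.3 -1.7] z 0.1792
down 35.0 w 26.9 g 35.1 F [-2.1 -1.4  5.3] z 0.0255
up 37.0 w 85.2 g 0.0 F [ 0.4 -0.5  0. ] z 0.1788
```

View pics/ab.png

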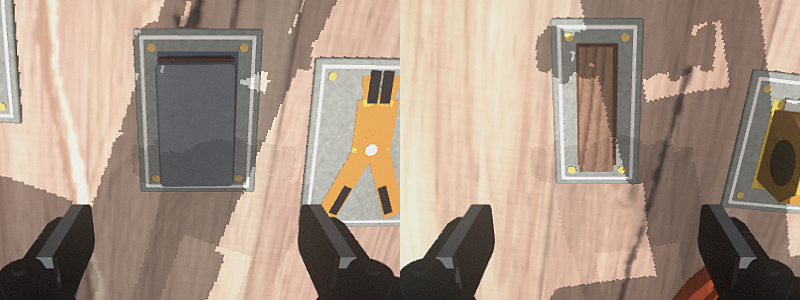

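The block and wedge both lie on their outlines and will be measured below. Now the clamp.

```bash
python3 - <<'E'
from act import *
move("clamp",(.455,.1277),-15.8,(.6190,-.2575),12.3,.021,off=.022,force=35)
T=[]
for n,c,yaw,w,l,zt,pw,pl in [("block",(.6186,-.1015),12,.060,.103,.039,.066,.109),("wedge",(.6321,.2737),14.2,.028,.1,None,.034,.106),("clamp",(.619,-.2575),12.3,.084,.137,.031,.09,.135)]:
    r=dict(np.load(f"pics/after_{n}.npz")); e=np.array([np.cos(D(yaw)),np.sin(D(yaw))]); m=np.array([-e[1],e[0]]); c=np.array(c)
    u,v=proj(r,[[*c,.02]])[0].astype(int); u0,v0=u-66,v-100
    im=cv2.resize(np.ascontiguousarray(r["frame"][v0:v0+200,u0:u0+132,::-1]),(396,600),interpolation=cv2.INTER_CUBIC)[:, 66:330]
    def dot(a,b,z,col):
        q=proj(r,[[*(c+a*e+b*m),z]])[0]; cv2.circle(im,tuple(int(k) for k in ((q-[u0,v0])*3-[66,0])),2,col,-1)
    for s in(-1,1):
        for b in(-1,1):
            dot(s*pl/2,b*pw/2,.005,(255,0,0)); z=zt or (.006 if s>0 else .027); dot(s*l/2,b*w/2,z,(0,255,0))
    dot(0,0,zt or .016,(0,255,0)); T.append(im)
cv2.imwrite("pics/chk3.png",np.hstack(T))
E
```

```text
grip 40.0 w 35.1 g 39.0 F [-0.9 -0.5  6.5] z 0.0213
lift 41.3 w 34.7 g 38.2 F [ 0.1  0.2 -0.1] z 0.1792
down 44.5 w 34.5 g 38.3 F [-1.3  0.  -0.6] z 0.0267
up 46.4 w 85.0 g 0.0 F [ 1.  -0.   0.6] z 0.1788
```

View pics/chk3.png

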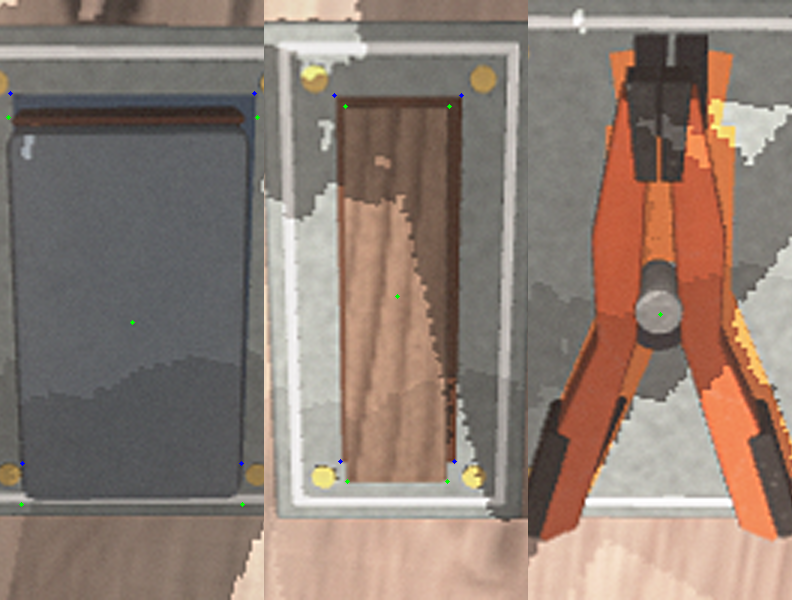

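Pixel checks: the wedge and block match their outlines to about 1–2 mm. The clamp pivot at (658,310) is near its expected (660,314). However, the jaw tip looks short of the outline tip, so I'll compare the outline's pivot dot and the pad's middle numerically.

```bash
python3 - <<'E'
from pads import *
w=W[0]; f=w["frame"].astype(int); h=cv2.cvtColor(w["frame"],cv2.COLOR_RGB2HSV)
s=h[118:138,314:334]; m=(s[...,1]<90).astype(np.uint8); n,l,st,ce=cv2.connectedComponentsWithStats(m); 
k=1+np.argmax(st[1:,4]); print("dot px",ce[k]+[314,118],st[k,4],onz(w,[ce[k]+[314,118]],.005))
# yellow screws in w0 (by eye, w0 image): corners
print("screws",onz(w,[(271,73),(354,52),(380,182),(297,198)],.005).round(4).tolist(), onz(w,[(271,73),(354,52),(380,182),(297,198)],.005).mean(0))
print("pad corners",onz(w,[(255,62),(364,38),(388,189),(290,208)],.005).round(4).tolist(),onz(w,[(255,62),(364,38),(388,189),(290,208)],.005).mean(0))
r=dict(np.load("pics/after_clamp.npz"))
c=np.array([.619,-.2575]);u,v=proj(r,[[*c,.02]])[0].astype(int);u0,v0=u-66,v-100
P=lambda x,y:(u0+(x-528+66)/3,v0+y/3)
e=np.array([np.cos(.2147),np.sin(.2147)]); mm=np.array([-e[1],e[0]])
for nm,p,z in [("outline tip",P(671,35),.005),("clamp tip top",P(664,68),.031),("clamp tip lo",P(664,68),.018),("pivot top",P(658,310),.031),("hL",P(543,535),.031),("hR",P(790,533),.031),("jaw bulge mid",P(659,230),.031)]:
    q=onz(r,[p],z)[0][:2]-c; print(nm,"along",(q@e*1000).round(1),"lat",(q@mm*1000).round(1))
E
```

```text
dot px [324.02298851 127.81609195] 87 [[ 0.62084268 -0.25905364  0.005     ]]
screws [[0.6754, -0.2044, 0.005], [0.6952, -0.289, 0.005], [0.5628, -0.3217, 0.005], [0.5447, -0.229, 0.005]] [ 0.61953365 -0.26103792  0.005     ]
pad corners [[0.686, -0.1884, 0.005], [0.7082, -0.2987, 0.005], [0.555, -0.3312, 0.005], [0.5332, -0.2209, 0.005]] [ 0.62059476 -0.25978164  0.005     ]
outline tip along 71.2 lat -2.7
clamp tip top along 65.7 lat -0.7
clamp tip lo along 64.0 lat -0.8
pivot top along 1.3 lat 0.8
hL along -68.1 lat 34.0
hR along -67.4 lat -37.4
jaw bulge mid along 23.6 lat 0.5
```

The outline's dot and the pad corners put the mark about 2 mm to the right of where I placed the clamp, and lengthwise it matches. I'll do a short regrasp to shift it 2 mm, then take a final look.

```bash
python3 - <<'E'
from act import *
e=np.array([np.cos(D(12.3)),np.sin(D(12.3))]); m=np.array([-e[1],e[0]]); c=np.array([.619,-.2575])
a=c+.022*e; b=a-.002*m
bot.servo_line([*a,.027],velocity=.15); hand.move_gripper(0,35); bot.dwell(.2); st("grip")
bot.servo_line([*a,.035],velocity=.05); bot.servo_line([*b,.035],velocity=.05); bot.servo_line([*b,.0265],velocity=.03); st("down")
hand.move_gripper(.085); bot.dwell(.1); bot.servo_line([*b,.2],velocity=.15)
bot.reach([.45,-.35,.3],down(-np.pi/2)); bot.dwell(.3); st("end"); r=cam("top","topend")
cv2.imwrite("pics/cropend.png",cv2.resize(np.ascontiguousarray(r["frame"][160:340,150:460,::-1]),(775,450),interpolation=cv2.INTER_CUBIC))
E
```

```text
grip 48.4 w 34.7 g 38.8 F [0.1 1.2 5.3] z 0.0274
down 49.3 w 34.4 g 39.0 F [0.2 2.2 5.1] z 0.027
end 52.5 w 84.8 g 0.0 F [-0.4  0.1  0.1] z 0.2993
```

View pics/cropend.png

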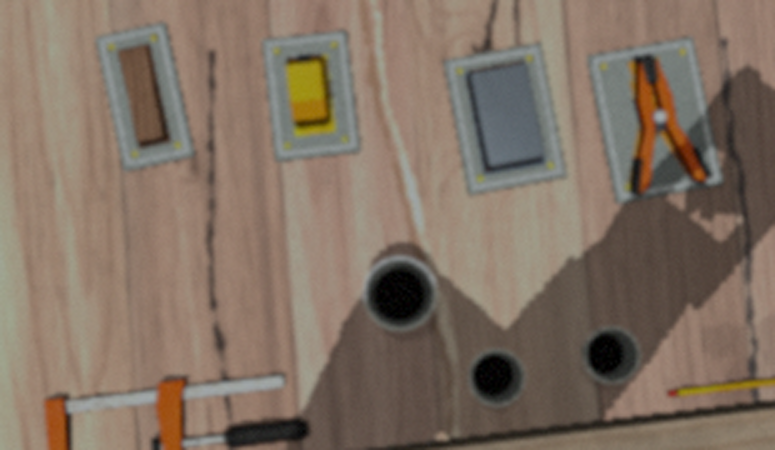

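All four tools lie on their outlines, the clamp's jaws are at the jaw end, and the cup is still at crop (400,292).

```bash
python3 -c "
from workcell import hand_in
print(hand_in())"
```

```text
the job is handed in; nothing more can be done
None
```

The tape measure, sanding block, wedge and clamp are each back on their matching pads (about 1–3 mm off by my measurements, no verdict shown), the cup is untouched, everything is released, and the job was handed in at about 52 s of the 106 s allowed.

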